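# Load the square and round dies at the fitter's bench

## Task

Square up the staggered stack of three square sheets on its riser so that their edges line up, then load the squared sheets into the square cavity of the blue sloping die and the brass disc into the round cavity of the green sloping die. Everything must lie fully home on the sloping cavity floors, the three sheets flat on one another, and be let go. Leave the other things on the bench where they are.

Things in the scene. Friction and masses are not known exactly. Their poses are not given: they have to be found in the camera images.
- sheet_a: bottom sheet of the stack: bare aluminium plate 60 x 60 x 5 mm, loose, about 60 g; origin at the centre of its underside, x and y along its edges, z up. The stack starts on the riser, staggered by 3 to 11 mm and slightly turned
- sheet_b: middle sheet of the stack: copper plate 60 x 60 x 5 mm, same frame as sheet_a
- sheet_c: top sheet of the stack: bare aluminium plate 60 x 60 x 5 mm, same frame as sheet_a
- disc: brass disc, 64 mm diameter, 14 mm thick, loose, about 0.2 kg, starting flat on the sloping bed of the red rack; origin at the centre of its underside, z along its axis
- riser: fixed dark steel block 44 x 44 mm, top 34 mm above the bench, in the middle of a yellow foot plate 110 x 110 x 6 mm; origin at the centre of the underside, on the bench, x and y along its sides. The sheets overhang the block all round so that fingers can pass below their edges
- rack: fixed red rack, foot 130 (x) x 150 (y) mm; origin at the foot's underside centre, z up. Steel bed 110 x 150 mm sloping 30 degrees, facing the rack's -x side (the robot, at yaw 0), face centre 62 mm above the origin. The disc leans on a lip across the bed, 12 mm high, 100 mm wide, 35 mm down the slope from the bed's centre; its level (y) sides are free for fingers
- die_square: blue die with the square cavity, body fixed to the bench; origin at the centre of its 150 (x) x 130 (y) x 12 mm foot plate, underside, z up. Its nest's cavity floor centre lies 66 mm above the origin; the nest tops out about 115 mm above the bench at its far edge
- nest_square: cavity of the blue die, 63 x 63 mm square, sides along x and y. Origin: centre of its floor. z: normal to the floor, leaning 25 degrees from vertical to the die's -x side; x: up the slope, away from the robot; y: level. Walls 16 mm thick, straight for 13.5 mm, then bevelled wider to 17 mm. Walls only at the corners: the middle 34 mm of each of the four sides is open down to the floor for fingers
- die_round: green die with the round cavity, body fixed to the bench; origin at the centre of its 150 (x) x 130 (y) x 12 mm foot plate, underside, z up. Its nest's cavity floor centre lies 66 mm above the origin; the nest tops out about 115 mm above the bench at its far edge
- nest_round: cavity of the green die, 67 mm diameter. Origin: centre of its floor. z: normal to the floor, leaning 25 degrees from vertical to the die's -x side; x: up the slope, away from the robot; y: level. Walls 16 mm thick, straight for 13.5 mm, then bevelled wider to 17 mm. Two wall arcs, on the +x and -x sides; the +y and -y sides are open 34 mm wide down to the floor for fingers
- oil_bottle: bystander, loose yellow bottle with red cap, 60 mm diameter, 170 mm high; origin at the centre of its underside
- tin: bystander, loose open steel tin, 80 mm diameter, 100 mm high; origin at the centre of its underside
- jar: bystander, loose closed jar, 70 mm diameter, 90 mm high; origin at the centre of its underside
- hammer: bystander, loose hammer about 240 mm long lying along its x; origin near its middle, on the bench
- wrench: bystander, loose wrench about 180 mm long lying along its x; origin near its middle, on the bench
- big_disc: bystander, loose copper disc 85 mm diameter, 10 mm thick, lying on the bench (fits neither cavity); origin at the centre of its underside
Mind the look-alikes: they are no part of the job. Leave any pink, red or turquoise look-alike of the sheet_c alone.

How it is judged:
By the outcome, as a careful person would: the job done as asked, in the order asked, and still so for the second after the job is handed in, with the robot touching nothing.
It also fails if it takes over 72 s, if anything falls off the work surface, if the arm or the gripper's body presses on something with over 40 N, if the wrist force passes 120 N, or if a joint passes its speed limit or range.

## Robot

A 6-joint arm with a two-finger parallel gripper is mounted at the origin on the work surface. World frame = base frame: x ahead of the robot, y to its left, z up, the work surface at z = 0. Lengths are in m, angles in rad, forces in N, time in s.
With the tool pointing down it reaches from about 0.425 to 0.95 m from the base axis. Payload 3.5 kg.
Tool frame: the origin (TCP) lies midway between the tips of the shut fingers; the grasp point (between the pads) lies 19 mm behind it; z points along the fingers, y is the line along which they close (so a half turn about z gives the same grasp; the last joint's range is limited). The gripper opens to 85 mm and grips with 20 to 120 N. Pads are 22 mm wide; open, the fingers measure 114 mm over their backs; the gripper's body (76 mm by 85 mm) begins 54 mm behind the grasp point. The pads swing forward as they close: fully open they stand 13 mm farther back than shut.
Start: joints at [-0.15, 0.286, 1.577, -0, 1.279, -0.15], TCP at [0.675, 0, 0.231] pointing down, gripper open.
Joint ranges: [-2.77, 2.77], [-0.9, 2.22], [0.21, 2.48], [-1.53, 4.67], [0.24, 2.81], [-2.84, 2.84]. Speed limits (rad/s): [2.79, 2.79, 3.14, 3.14, 3.14, 3.14].

## Interface

Orientations are given as a unit quaternion [x, y, z, w].
In Python, from plant import ctrl gives the robot as it stands. The module is installed in compiled form; this text tells all that it offers.
- The arm moves only by the shell command python3 -m inch 'ROWS' [FORCE]. ROWS is JSON, a list of rows, each a list of 5 numbers: the closure, from 0 (fully open) to 1 (shut), then the shift along the tool's x, y, z in m, then the turn about the tool's z in degrees. A call has 1 to 5 rows; each row is the pose to reach, as a shift and turn from the pose commanded when the call began, along the tool's axes at that moment; what a row does not reach only later rows make up. A row lasts 1/12 s, in which the tool goes at most 41.7 mm and 7.16 degrees, less where a joint would pass 70% of its speed; a pose out of reach is approached as far as the arm can. A call with a gripper value outside its range is refused whole. The fingers move at their own pace and stop on an object; FORCE is the grip in N (left out, the last holds). Time passes only in rows, so rows that repeat a pose let the fingers close. It gives the time, the measured TCP pose, the force, the opening and the grip force at its end, in the units of the state.
- ctrl.get_state(): the state, without advancing time (a new reading comes with each control period).
- ctrl.read_camera(name): name is "scene" or "side" or "wrist"; returns a dict with "pixels" (420x560x3 uint8, red, green, blue), "depth" (420x560 float32, m along the optical axis (not along the pixel's ray), 0 where there is no reading), "fx", "fy", "cx", "cy" (pixels), "xyz" and "rotation" of the camera in the world; the wrist camera has in their place "mount" (4x4, takes a point from camera to tool coordinates, whose origin is the TCP and whose axes are the flange's). Camera axes: x right, y down, z forward; pixel columns grow to the right and rows downward; lengths in m; the calibration is good to about 2 mm. A picture is of the moment at which its call begins: read the wrist's pose just before it.
- ctrl.sign_off(): hands the job in; it is judged then, once.
Trained networks look in a picture, given as the dict that the camera call returned (one of the last four; its "shot" number tells which), for a name from the list of things; names that differ only in an ending like _2 or _b are one class to them, and where a whole thing is asked for, a point or a joint stands for the part that bears it (a point fixed in the world has none). Each returns a list of dicts, best first, with "score" (0 to 1); they miss things now and then, are a little off and sometimes report something else, mostly with a low value. They report only what shows in the picture. A call takes as long as a camera call. They do not tell look-alikes from the thing itself.
- ctrl.spot_in(query, picture): "at" ([column, row] in pixels, amid what is visible of it).
- ctrl.tip_of(query, picture): "at" ([column, row] in pixels: a listed point, or the origin of a listed thing).
The state is a dict: "time": time; "qpos": joint angles; "dq": joint speeds; "joint_efforts": joint torques, N m; "eef_pos": TCP position; "tcp_rot": TCP orientation; "contact_force": force on the tool from outside, world axes, zero at the start; "wrist_torque": the same for the moment, N m; "opening": opening from 0.0 (shut) to 1.0 (fully open); "finger_force": force on a finger pad.
Only numpy, scipy, OpenCV 4.12 (cv2) and the standard library are available. Lean on these libraries where they do the work, as an engineer would, in place of code of your own. Each camera call takes 0.05 s, during which the arm holds its last target. There are 200 camera calls.

## Working session

There is one attempt and no reset: what is moved stays moved. The work goes in short steps, Python scripts to look and compute and a shell command to move; the robot and the scene stay as the last step left them, time stands still between calls to the robot, and variables do not carry over. Pictures are saved under pics/ and viewed, at most 10 in all, crops included, and the job is handed in when it is done.

```bash
mkdir -p pics; cat > h.py <<'E'
import numpy as np, cv2
from scipy.spatial.transform import Rotation as R
from plant import ctrl
NAMES="sheet_a sheet_c disc riser rack die_square nest_square die_round nest_round oil_bottle tin jar hammer wrench big_disc".split()
def shot(name,save=None):
    s=ctrl.get_state(); p=ctrl.read_camera(name)
    if name=="wrist":
        T=np.eye(4);T[:3,:3]=R.from_quat(s["tcp_rot"]).as_matrix();T[:3,3]=s["eef_pos"]
        p["T"]=T@np.array(p["mount"])
    else:
        T=np.eye(4);r=np.array(p["rotation"]);T[:3,:3]=r if r.shape==(3,3) else R.from_quat(r).as_matrix();T[:3,3]=p["xyz"];p["T"]=T
    if save: cv2.imwrite(f"pics/{save}.png",p["pixels"][:,:,::-1])
    return p
def cloud(p):
    v,u=np.mgrid[:420,:560];d=p["depth"]
    c=np.stack([(u-p["cx"])/p["fx"]*d,(v-p["cy"])/p["fy"]*d,d],-1)
    w=c@p["T"][:3,:3].T+p["T"][:3,3]; w[d<=0]=np.nan
    return w
def at(p,uv,w=None):
    w=cloud(p) if w is None else w
    u,v=np.round(uv).astype(int); return np.nanmedian(w[max(v-2,0):v+3,max(u-2,0):u+3].reshape(-1,3),0)
E
python3 - <<'E'
from h import *
for n in ("scene","side","wrist"):
    p=shot(n,n+"0"); w=cloud(p); print(n,p["T"].round(3).tolist(),p["fx"])
    np.savez(f"{n}0.npz",w=w,pix=p["pixels"])
    for q in NAMES:
        for f in (ctrl.spot_in,):
            print(q,[(np.round(r["at"]).astype(int).tolist(),round(r["score"],2),at(p,r["at"],w).round(3).tolist()) for r in f(q,p)[:4] if r["score"]>.2])
print(ctrl.get_state())
E
```

```text
scene [[-0.039, 0.834, -0.55, 1.355], [0.999, 0.039, -0.012, -0.031], [0.011, -0.55, -0.835, 1.197], [0.0, 0.0, 0.0, 1.0]] 496.77307795903664
sheet_a [([121, 215], 0.93, [0.603, -0.498, 0.007]), ([169, 192], 0.8, [0.547, -0.362, 0.05]), ([189, 168], 0.65, [0.424, -0.328, 0.006]), ([151, 166], 0.57, [0.421, -0.446, 0.006])]
sheet_c [([121, 215], 0.93, [0.603, -0.498, 0.007]), ([169, 192], 0.8, [0.547, -0.362, 0.05]), ([189, 168], 0.65, [0.424, -0.328, 0.006]), ([151, 166], 0.57, [0.421, -0.446, 0.006])]
disc [([422, 188], 0.55, [0.526, 0.345, 0.084])]
riser [([178, 209], 0.77, [0.577, -0.338, 0.008])]
rack [([406, 200], 0.91, [0.549, 0.305, 0.059]), ([233, 177], 0.22, [0.455, -0.192, 0.01])]
die_square [([312, 227], 0.65, [0.668, 0.04, 0.088])]
nest_square [([310, 221], 0.68, [0.642, 0.035, 0.076])]
die_round [([223, 219], 0.93, [0.658, -0.194, 0.093])]
nest_round [([225, 216], 0.69, [0.648, -0.19, 0.097])]
oil_bottle [([437, 240], 0.92, [0.709, 0.354, 0.114])]
tin [([172, 247], 0.82, [0.712, -0.332, 0.03]), ([271, 278], 0.43, [0.78, -0.062, 0.007])]
jar [([380, 248], 0.59, [0.724, 0.
[... 2493 characters left out ...]
4, 'qpos': array([-1.49976765e-01,  2.86301051e-01,  1.57673195e+00,  8.88393971e-06,
        1.27862076e+00, -1.50008000e-01]), 'dq': array([-0.00016897,  0.00125015,  0.00102825, -0.00062219,  0.00017624,
       -0.00053825]), 'joint_efforts': array([-1.87181955e-03, -4.05952585e+01, -2.92930019e+01, -1.76254534e-04,
        6.12564272e-04,  7.65465387e-06]), 'eef_pos': array([6.74967495e-01, 5.23332105e-05, 2.31306840e-01]), 'tcp_rot': array([ 7.07096642e-01,  7.07116919e-01, -1.47097344e-05, -2.71144306e-05]), 'contact_force': array([-0.05409233, -0.23590536, -0.42791965]), 'wrist_torque': array([ 0.01459617,  0.07077413, -0.01633882]), 'finger_force': 0.0, 'opening': 0.9988196087336015}
```

```bash
python3 -c "
import cv2,numpy as np
cv2.imwrite('pics/both.png',cv2.resize(np.vstack([np.hstack([cv2.imread('pics/scene0.png'),cv2.imread('pics/side0.png')])]),(800,300)))"
```

```text
(no output)
```

View pics/scene0.png

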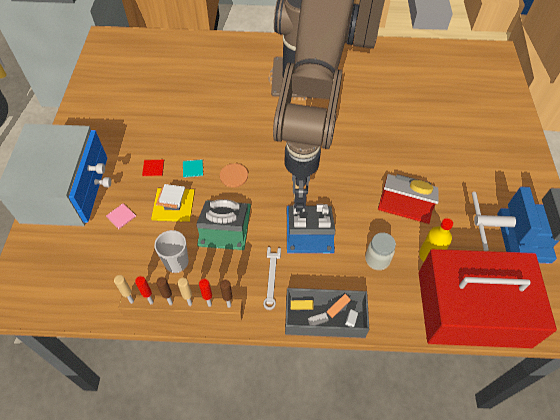

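```bash
python3 -m inch '[[0,-0.18,-0.06,0,0],[0,-0.18,-0.06,0,0],[0,-0.18,-0.06,0,0],[0,-0.18,-0.06,0,0],[0,-0.18,-0.06,0,0]]' 30; python3 - <<'E'
from h import *
p=shot("wrist","w_round");np.savez("wround.npz",w=cloud(p),pix=p["pixels"],T=p["T"]);print(ctrl.get_state()["eef_pos"])
E
python3 -m inch '[[0,-0.18,-0.06,0,0],[0,-0.18,-0.06,0,0],[0,-0.18,-0.06,0,0],[0,-0.18,-0.06,0,0],[0,-0.18,-0.06,0,0]]'; python3 - <<'E'
from h import *
p=shot("wrist","w_stack");np.savez("wstack.npz",w=cloud(p),pix=p["pixels"],T=p["T"]);print(ctrl.get_state()["eef_pos"])
E
```

```text
time: 2.82
eef_pos: [0.6136, -0.1836, 0.2315]
tcp_rot: [0.708, 0.706, -0.001, 0.0]
contact_force: [0.4, -1.2, 0.5]
opening: 1.0
finger_force: 0.0
[ 0.61293046 -0.18645057  0.23148588]
time: 3.28
eef_pos: [0.5534, -0.3637, 0.2315]
tcp_rot: [0.708, 0.706, -0.001, 0.0]
contact_force: [-0.1, -0.5, -0.1]
opening: 0.999
finger_force: 0.0
[ 0.55240547 -0.36653211  0.23135551]
```

View pics/w_stack.png

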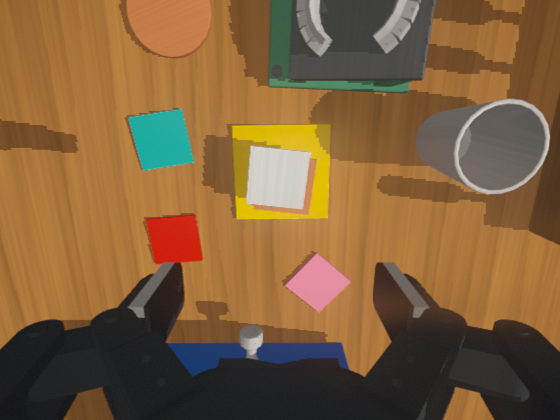

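View pics/w_round.png

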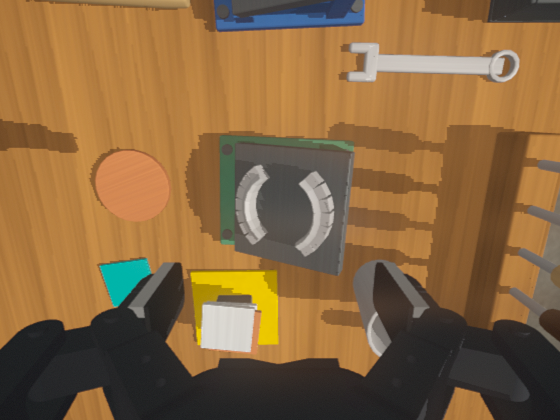

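```bash
python3 - <<'E'
import numpy as np,cv2
d=np.load("wstack.npz");w=d["w"];pix=d["pix"].astype(int)
near=(abs(w[...,0]-.553)<.08)&(abs(w[...,1]+.36)<.08)
def rect(m,n):
    m=cv2.morphologyEx(m.astype(np.uint8),cv2.MORPH_OPEN,np.ones((3,3)))>0
    P=w[m]; r=cv2.minAreaRect((P[:,:2]*1000).astype(np.float32)); print(n,m.sum(),"z",np.median(P[:,2]).round(4),np.round(r[0],1),np.round(r[1],1),round(r[2],1))
z=w[...,2]
print(np.histogram(z[near],bins=np.arange(0,.06,.004)))
rect(near&(z>.046),"top"); rect(near&(z>.025),"stack all"); rect(near&(z<.011)&(pix[...,2]<60)&(pix[...,0]>150)&(pix[...,1]>120),"foot")
cop=near&(z>.03)&(pix[...,0]-pix[...,2]>60)&(pix[...,1]<160);rect(cop,"copper");print(np.median(w[cop],0))
# dies
for f,c in (("wround.npz",(.648,-.19)),("scene0.npz",(.65,.035)),("scene0.npz",(.65,-.19)),("wrist0.npz",(.64,.035)),("wrist0.npz",(.64,-.19)),):
    d=np.load(f);W=d["w"];px=d["pix"].astype(int)
    m=(abs(W[...,0]-c[0])<.12)&(abs(W[...,1]-c[1])<.11)
    r_,g,b=[px[...,i] for i in range(3)]
    foot=m&(W[...,2]>.006)&(W[...,2]<.02)&(((b>r_+25))|((g>r_+25)))
    P=W[foot]; 
    if len(P)>30:
        rr=cv2.minAreaRect((P[:,:2]*1000).astype(np.float32));print(f,c,"foot",len(P),np.round(rr[0],1),np.round(rr[1],1),round(rr[2],1))
    # dark floor plane
    dark=m&(W[...,2]>.035)&(px.max(-1)<85)&(px.max(-1)-px.min(-1)<25)
    P=W[dark]
    if len(P)<100: print("few",len(P)); continue
    best=0
    rng=np.random.default_rng(0)
    for _ in range(400):
        a=P[rng.choice(len(P),3,replace=False)];n=np.cross(a[1]-a[0],a[2]-a[0])
        if np.linalg.norm(n)<1e-6: continue
        n/=np.linalg.norm(n);n*=np.sign(n[2]);
        i=abs((P-a[0])@n)<.0015
        if i.sum()>best: best=i.sum();I=i
    Q=P[I];c0=Q.mean(0);n=np.linalg.svd(Q-c0)[2][2];n*=np.sign(n[2])
    print(f,"plane",len(P),best,c0.round(4),n.round(3),"tilt",np.degrees(np.arccos(n[2])).round(1),"yaw of slope",np.degrees(np.arctan2(-n[1],-n[0])).round(1))
E
```

```text
(array([7509, 4726,  170,    0,    0,    0,    0,    0,    0,    7,  109,
        586, 3329,    1]), array([0.   , 0.004, 0.008, 0.012, 0.016, 0.02 , 0.024, 0.028, 0.032,
       0.036, 0.04 , 0.044, 0.048, 0.052, 0.056]))
top 52222 z 0.3061 [ 551.9 -354.7] [ 60.2 149.5] 83.8
stack all 52880 z 0.3058 [ 551.5 -358. ] [ 66.9 149.4] 83.7
foot 4791 z 0.0066 [ 555.3 -358.2] [112.5 112.5] 0.5
copper 587 z 0.0446 [ 558.1 -362. ] [59.8 58.7] 83.0
[ 0.58206661 -0.37049949  0.0449712 ]
wround.npz (0.648, -0.19) foot 998 [ 591.8 -170.6] [189.9  96.1] 39.2
wround.npz plane 48961 16597 [ 0.6125 -0.1722  0.3052] [-0.    -1.     0.011] tilt 89.4 yaw of slope 90.0
scene0.npz (0.65, 0.035) foot 484 [625.   38.3] [148.8 127.1] 1.7
scene0.npz plane 1917 339 [0.6256 0.0354 0.0683] [-0.42  -0.031  0.907] tilt 24.9 yaw of slope 4.2
scene0.npz (0.65, -0.19) foot 502 [ 621.5 -201.5] [128.9 148.3] 87.1
scene0.npz plane 508 326 [ 0.6257 -0.2005  0.0703] [-0.424  0.025  0.906] tilt 25.1 yaw of slope -3.3
wrist0.npz (0.64, 0.035) foot 2071 [621.4  38.8] [149.1 128.2] 2.0
wrist0.npz plane 45286 16261 [0.6727 0.0113 0.3071] [-0.001  1.     0.013] tilt 89.3 yaw of slope -89.9
wrist0.npz (0.64, -0.19) foot 1891 [ 618.8 -199.8] [128.2 147.8] 87.6
wrist0.npz plane 1968 1295 [ 0.6088 -0.1744  0.0615] [-0.419  0.034  0.907] tilt 24.9 yaw of slope -4.6
```

```bash
python3 -m inch '[[0,0.001,0,0.04,6.5],[0,0.001,0,0.08,6.5],[0,0.001,0,0.12,6.5],[0,0.001,0,0.16,6.5],[0,0.001,0,0.18,6.5]]' 30
python3 -m inch '[[0,0,0,0.035,0],[0,0,0,0.035,0],[1,0,0,0.035,0],[1,0,0,0.035,0],[1,0,0,0.035,0]]'
python3 -m inch '[[1,0,0,0,0],[1,0,0,0,0],[1,0,0,0,0],[1,0,0,0,0],[1,0,0,0,0]]'
```

```text
time: 3.75
eef_pos: [0.5525, -0.3562, 0.0453]
tcp_rot: [0.746, 0.666, -0.0, -0.004]
contact_force: [0.0, 0.7, -1.6]
opening: 1.003
finger_force: 0.0
time: 4.17
eef_pos: [0.5568, -0.3602, 0.0197]
tcp_rot: [0.746, 0.666, 0.0, 0.002]
contact_force: [0.3, -0.3, -1.7]
opening: 0.699
finger_force: 33.9
time: 4.58
eef_pos: [0.5564, -0.3601, 0.019]
tcp_rot: [0.746, 0.666, 0.0, 0.002]
contact_force: [0.5, 0.3, 5.8]
opening: 0.697
finger_force: 34.8
```

```bash
python3 -m inch '[[0,0,0,0,0],[0,0,0,0,0],[0,0,0,0,0],[0,0,0,-0.03,0],[0,0,0,-0.06,0]]' 
python3 -m inch '[[0,0,0,-0.005,-30],[0,0,0,-0.005,-30],[0,0,0,-0.005,-30],[0,0,0,-0.005,-30],[0,0,0,-0.005,-30]]'
python3 -m inch '[[0,0,0,0,-30],[0,0,0,0,-30],[0,0,0,0,-30],[0,0,0,0,-30],[0,0,0,0,-30]]'
python3 -m inch '[[0,0,0,0,-30],[0,0,0,0,-30],[0,0,0,0,-30],[0,0,0,0,-30],[0,0,0,0,-30]]'
python3 - <<'E'
from h import *
s=ctrl.get_state();print(s["qpos"].round(2),R.from_quat(s["tcp_rot"]).as_matrix().round(3))
E
```

```text
time: 5.0
eef_pos: [0.5528, -0.3572, 0.0732]
tcp_rot: [0.746, 0.666, -0.0, -0.004]
contact_force: [0.4, 0.0, 0.4]
opening: 1.001
finger_force: 0.0
time: 5.42
eef_pos: [0.5546, -0.3587, 0.0808]
tcp_rot: [0.547, 0.837, 0.0, -0.0]
contact_force: [0.1, -0.6, -0.1]
opening: 1.0
finger_force: 0.0
time: 5.83
eef_pos: [0.5547, -0.3588, 0.0808]
tcp_rot: [0.313, 0.95, 0.0, -0.0]
contact_force: [0.0, 0.6, 0.6]
opening: 1.001
finger_force: 0.0
time: 6.25
eef_pos: [0.5548, -0.3588, 0.081]
tcp_rot: [0.057, 0.998, 0.0, -0.0]
contact_force: [-0.3, -0.9, 0.3]
opening: 1.0
finger_force: 0.0
[-0.73  0.41  1.71 -0.    1.02 -2.18] [[-0.994  0.114 -0.   ]
 [ 0.114  0.994  0.   ]
 [ 0.001  0.    -1.   ]]
```

```bash
python3 -m inch '[[0,0,0,0.04,0],[0,0,0,0.065,0],[0,0,0,0.065,0],[1,0,0,0.065,0],[1,0,0,0.065,0]]' 30
python3 -m inch '[[1,0,0,0,0],[1,0,0,0,0],[1,0,0,0,0],[1,0,0,0,0],[1,0,0,0,0]]'
python3 -m inch '[[0,0,0,0,0],[0,0,0,0,0],[0,0,0,0,0],[0,0,0,-0.04,0],[0,0,0,-0.08,0]]'
python3 -m inch '[[0,0.01,0,-0.02,0],[0,0.01,0,-0.04,0],[0,0.01,0,-0.04,0]]'
python3 - <<'E'
from h import *
p=shot("wrist","w_sq");np.savez("wsq.npz",w=cloud(p),pix=p["pixels"],T=p["T"]);print(ctrl.get_state()["eef_pos"])
p=shot("side","s_sq")
im=cv2.imread("pics/s_sq.png")[290:370,290:390]
cv2.imwrite("pics/sq.png",np.hstack([cv2.resize(cv2.imread("pics/w_sq.png")[60:360,130:430],(400,400)),cv2.resize(im,(400,400))]))
E
```

```text
time: 6.67
eef_pos: [0.5557, -0.3597, 0.0176]
tcp_rot: [0.058, 0.998, -0.001, 0.001]
contact_force: [-0.1, -1.4, 1.1]
opening: 0.747
finger_force: 0.7
time: 7.08
eef_pos: [0.5562, -0.36, 0.0185]
tcp_rot: [0.057, 0.998, -0.001, 0.001]
contact_force: [-0.3, 0.1, 5.9]
opening: 0.696
finger_force: 33.6
time: 7.5
eef_pos: [0.5522, -0.3566, 0.092]
tcp_rot: [0.057, 0.998, 0.003, -0.004]
contact_force: [1.1, -0.4, 0.5]
opening: 1.001
finger_force: 0.0
time: 7.75
eef_pos: [0.5469, -0.3597, 0.1416]
tcp_rot: [0.057, 0.998, -0.003, 0.003]
contact_force: [0.1, 0.1, -0.3]
opening: 0.999
finger_force: 0.0
[ 0.54608579 -0.35886303  0.1387849 ]
```

View pics/sq.png

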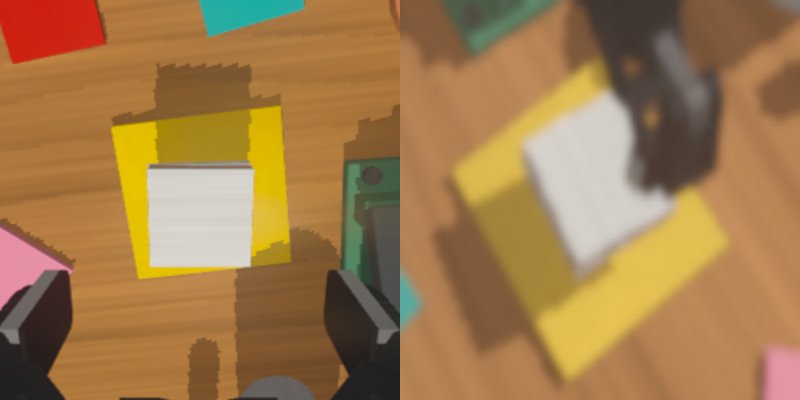

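```bash
python3 - <<'E'
import numpy as np,cv2
d=np.load("wsq.npz");w=d["w"];pix=d["pix"].astype(int);z=w[...,2]
m=(abs(w[...,0]-.553)<.06)&(abs(w[...,1]+.36)<.06)&(z>.045)&(z<.055)
P=w[m];r=cv2.minAreaRect((P[:,:2]*1000).astype(np.float32));print(r,np.median(P[:,2]))
m=(abs(w[...,0]-.553)<.06)&(abs(w[...,1]+.36)<.06)&(z>.032)&(z<.055)
r=cv2.minAreaRect((w[m][:,:2]*1000).astype(np.float32));print(r)
tcp=np.array([.5461,-.3589,.1388])
T=w-tcp; f=(abs(T[...,0])<.02)&(abs(T[...,1])<.07)&(T[...,2]>-.03)&(T[...,2]<.06)
for s in(-1,1):
    g=f&(np.sign(T[...,1])==s);Q=T[g]; print(s,len(Q),"z min",np.percentile(Q[:,2],[0,1,5,50]).round(4),"x",np.percentile(Q[:,0],[1,99]).round(4),"|y|",np.percentile(abs(Q[:,1]),[1,99]).round(4))
E
```

```text
((555.1366577148438, -360.0783386230469), (60.134578704833984, 60.056575775146484), 83.53314971923828) 0.049561773143030924
((554.807861328125, -359.9564514160156), (60.73487091064453, 61.667659759521484), 84.62217712402344)
-1 3153 z min [0.0164 0.0181 0.0214 0.0406] x [-0.0192  0.0042] |y| [0.0416 0.0589]
1 3209 z min [0.0154 0.0176 0.0209 0.0404] x [-0.0084  0.0138] |y| [0.0406 0.0609]
```

```bash
python3 -m inch '[[0,-0.01,0,0.04,0],[0,-0.01,0,0.08,0],[0,-0.01,0,0.11,0],[0,-0.01,0,0.112,0],[0,-0.01,0,0.112,0]]' 40
python3 -m inch '[[1,0,0,0,0],[1,0,0,0,0],[1,0,0,0,0],[1,0,0,0,0],[1,0,0,0,0]]'
python3 -m inch '[[1,0,0,0,0],[1,0,0,0,0],[1,0,0,-0.02,0],[1,0,0,-0.05,0],[1,0,0,-0.09,0]]'
python3 - <<'E'
from h import *
p=shot("side","s_lift"); w=cloud(p);u=w.copy()
im=cv2.imread("pics/s_lift.png")[250:360,290:400];cv2.imwrite("pics/lift.png",cv2.resize(im,(440,440)))
def plane(P,t=.0012):
    best=0;rng=np.random.default_rng(0)
    for _ in range(500):
        a=P[rng.choice(len(P),3,replace=False)];n=np.cross(a[1]-a[0],a[2]-a[0])
        if np.linalg.norm(n)<1e-7: continue
        n/=np.linalg.norm(n);i=abs((P-a[0])@n)<t
        if i.sum()>best: best=i.sum();I=i
    Q=P[I];c=Q.mean(0);n=np.linalg.svd(Q-c,full_matrices=False)[2][2];return c,n*np.sign(n[2]),best
for f,c in (("wrist0.npz",(.62,.0385)),("wround.npz",(.62,-.2005))):
    d=np.load(f);W=d["w"];px=d["pix"].astype(int)
    m=(abs(W[...,0]-c[0])<.09)&(abs(W[...,1]-c[1])<.08)&(W[...,2]<.125)
    dark=m&(W[...,2]>.035)&(px.max(-1)<90)&(px.max(-1)-px.min(-1)<25)
    c0,n,b=plane(W[dark]);yaw=np.arctan2(-n[1],-n[0])
    print(f,c0.round(4),n.round(3),b,"tilt",np.degrees(np.arccos(n[2])).round(2),"yaw",np.degrees(yaw).round(2),"z at c",(c0[2]-(n[:2]@(np.array(c)-c0[:2]))/n[2]).round(4))
    white=m&(px.min(-1)>110)&(W[...,2]>.04)
    h=(W-c0)@n; wh=white&(h>.0135)&(h<.02)
    y=np.cross(n,[1,0,0]);y[2]=0;y/=np.linalg.norm(y);x=np.cross(y,n)
    o=np.array([c[0],c[1],.066]);A=(W[wh]-o);ab=np.stack([A@x,A@y],-1)*1000
    print("walls",wh.sum(),cv2.minAreaRect(ab.astype(np.float32)),np.percentile(ab,[1,99],axis=0).round(1).tolist(),np.percentile(W[m][:,2],99.5).round(4), "yaw",np.degrees(np.arctan2(x[1],x[0])).round(2))
    g=m&(W[...,2]>.006)&(W[...,2]<.018)
    rr=cv2.minAreaRect((W[g][:,:2]*1000).astype(np.float32));print("foot",rr)
E
```

```text
time: 8.27
eef_pos: [0.5522, -0.3564, 0.0192]
tcp_rot: [0.057, 0.998, 0.003, -0.004]
contact_force: [0.3, 0.6, -0.2]
opening: 0.998
finger_force: 0.0
time: 8.68
eef_pos: [0.5565, -0.3603, 0.0273]
tcp_rot: [0.057, 0.998, -0.002, 0.002]
contact_force: [0.5, -0.1, 5.6]
opening: 0.691
finger_force: 46.1
time: 9.1
eef_pos: [0.5524, -0.3568, 0.1108]
tcp_rot: [0.057, 0.998, 0.003, -0.004]
contact_force: [0.5, -0.2, -2.2]
opening: 0.694
finger_force: 45.3
wrist0.npz [0.6161 0.0421 0.0642] [-0.425 -0.016  0.905] 2002 tilt 25.18 yaw 2.13 z at c 0.066
walls 2030 ((2.174030303955078, 0.0715789794921875), (95.8197250366211, 94.80274963378906), 2.0111429691314697) [[-45.6, -46.4], [48.7, 47.4]] 0.0986 yaw 0.0
foot ((626.2913208007812, 29.71320343017578), (159.292236328125, 148.14883422851562), 2.248323440551758)
wround.npz [ 0.6158 -0.1973  0.0653] [-0.423  0.02   0.906] 3805 tilt 25.05 yaw -2.72 z at c 0.0673
walls 1747 ((-0.6270027160644531, -0.39907073974609375), (80.22250366210938, 98.3646011352539), 87.72377014160156) [[-47.5, -36.9], [46.8, 35.6]] 0.0986 yaw -0.0
foot ((618.3646240234375, -201.26475524902344), (129.74087524414062, 150.1304168701172), 87.4228744506836)
```

View pics/lift.png

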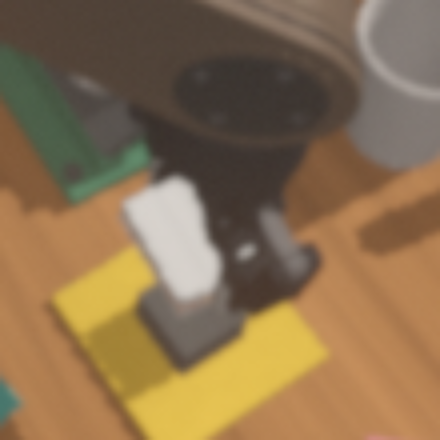

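```bash
python3 -m inch '[[1,0.02,0,0,-6.5],[1,0.0454,-0.0044,0.01,-6.5],[1,0.0454,-0.0044,0.045,-6.5],[1,0.0454,-0.0044,0.08,-6.5],[1,0.0454,-0.0044,0.08,-6.5]]' 25
python3 -m inch '[[1,0,0,0.003,0],[1,0,0,0.006,0],[1,0,0,0.009,0],[1,0,0,0.012,0],[1,0,0,0.012,0]]'
python3 -m inch '[[1,0,0,0.002,0],[1,0,0,0.004,0],[1,0,0,0.006,0],[1,0,0,0.006,0]]'
```

```text
time: 9.57
eef_pos: [0.5055, -0.355, 0.0276]
tcp_rot: [0.0, 1.0, 0.004, -0.004]
contact_force: [-1.3, 2.4, -2.4]
opening: 0.691
finger_force: 45.1
time: 9.98
eef_pos: [0.5107, -0.3592, 0.0257]
tcp_rot: [-0.0, 1.0, -0.001, 0.001]
contact_force: [-3.2, 1.5, 6.3]
opening: 0.695
finger_force: 46.2
time: 10.32
eef_pos: [0.5104, -0.3593, 0.021]
tcp_rot: [-0.001, 1.0, -0.001, 0.0]
contact_force: [-7.0, 3.6, 12.0]
opening: 0.688
finger_force: 48.6
```

```bash
python3 -m inch '[[1,0,0,0.002,0],[1,0,0,0.004,0],[1,0,0,0.006,0],[1,0,0,0.006,0]]'
python3 -c "
from h import *
p=shot('side','s_t');p=shot('wrist','w_t');a=cv2.imread('pics/s_t.png')[290:390,260:380];b=cv2.imread('pics/w_t.png')[120:420,130:430]
cv2.imwrite('pics/t.png',np.hstack([cv2.resize(a,(400,333)),cv2.resize(b,(333,333))]))"
```

```text
time: 10.65
eef_pos: [0.5106, -0.3593, 0.0152]
tcp_rot: [-0.001, 1.0, -0.001, 0.001]
contact_force: [-6.9, 4.6, 13.3]
opening: 0.692
finger_force: 51.8
```

View pics/t.png

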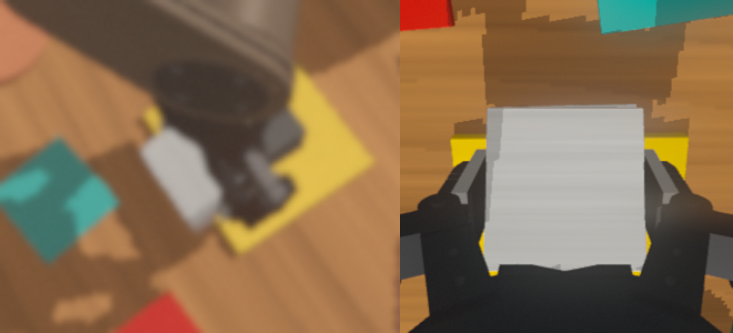

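```bash
python3 -m inch '[[1,0,0,-0.03,0],[1,0,0,-0.06,0],[1,0,0,-0.09,0],[1,0,0,-0.09,0],[1,0,0,-0.09,0]]'
python3 - <<'E'
from h import *
p=shot('wrist','w_h');w=cloud(p);s=ctrl.get_state();print(s["eef_pos"],s["qpos"].round(2))
T=w-s["eef_pos"];px=p["pixels"].astype(int)
m=(abs(T[...,0])<.04)&(abs(T[...,1])<.045)&(T[...,2]>-.01)&(T[...,2]<.05)&(px.min(-1)>120)
P=T[m];c=P.mean(0)
from numpy.linalg import svd
for _ in range(3):
    c=P.mean(0);n=svd(P-c,full_matrices=False)[2][2];n*=np.sign(n[2]);P=P[abs((P-c)@n)<.001]
print(len(P),n.round(3),"tilt",np.degrees(np.arccos(n[2])),c.round(4))
h=(T-c)@n
for r in range(120,330,20):
    row=[];
    for cc in range(190,380,2):
        if abs(T[r,cc,1])<.04 and -.03<h[r,cc]<.03: row.append((cc,round(h[r,cc]*1000,1)))
    print(r,[q for q in row[:8]],row[-4:])
a=cv2.imread('pics/w_h.png')[100:340,160:400];cv2.imwrite('pics/h.png',cv2.resize(a,(600,600),interpolation=cv2.INTER_CUBIC))
E
```

```text
time: 11.17
eef_pos: [0.5114, -0.3598, 0.1046]
tcp_rot: [-0.0, 1.0, -0.003, 0.003]
contact_force: [-0.6, 0.0, -2.3]
opening: 0.686
finger_force: 49.7
[ 0.51002239 -0.35863679  0.10196052] [-0.78  0.31  1.8  -0.    1.03 -2.35]
17514 [-0.367  0.005  0.93 ] tilt 21.502235663168815 [-0.0027 -0.0012  0.0269]
120 [] []
140 [] []
160 [] []
180 [] []
200 [] []
220 [(208, np.float64(0.2)), (210, np.float64(-0.2)), (212, np.float64(0.2)), (214, np.float64(-0.2)), (216, np.float64(-0.0)), (218, np.float64(-0.9)), (220, np.float64(0.1)), (222, np.float64(1.0))] [(342, np.float64(1.0)), (344, np.float64(0.7)), (346, np.float64(-0.4)), (348, np.float64(-1.6))]
240 [(208, np.float64(-0.4)), (210, np.float64(1.2)), (212, np.float64(-0.5)), (214, np.float64(0.2)), (216, np.float64(0.6)), (218, np.float64(-1.0)), (220, np.float64(-0.3)), (222, np.float64(0.5))] [(342, np.float64(-0.5)), (344, np.float64(0.6)), (346, np.float64(0.5)), (348, np.float64(1.2))]
260 [(196, np.float64(-5.4)), (198, np.float64(-5.1)), (202, np.float64(-5.2)), (204, np.float64(-4.6)), (206, np.float64(-4.2)), (208, np.float64
[... 366 characters left out ...]
2, np.float64(11.1)), (374, np.float64(4.4)), (376, np.float64(2.6)), (378, np.float64(3.4))]
300 [(190, np.float64(18.6)), (192, np.float64(20.4)), (194, np.float64(18.9)), (196, np.float64(17.9)), (198, np.float64(15.5)), (200, np.float64(12.3)), (202, np.float64(9.2)), (204, np.float64(5.3))] [(372, np.float64(19.6)), (374, np.float64(26.4)), (376, np.float64(26.7)), (378, np.float64(26.6))]
320 [(192, np.float64(17.8)), (196, np.float64(17.3)), (198, np.float64(14.0)), (200, np.float64(12.2)), (202, np.float64(7.8)), (204, np.float64(4.2)), (206, np.float64(1.1)), (208, np.float64(-0.8))] [(360, np.float64(16.8)), (362, np.float64(16.8)), (364, np.float64(17.4)), (366, np.float64(19.3))]
```

View pics/h.png

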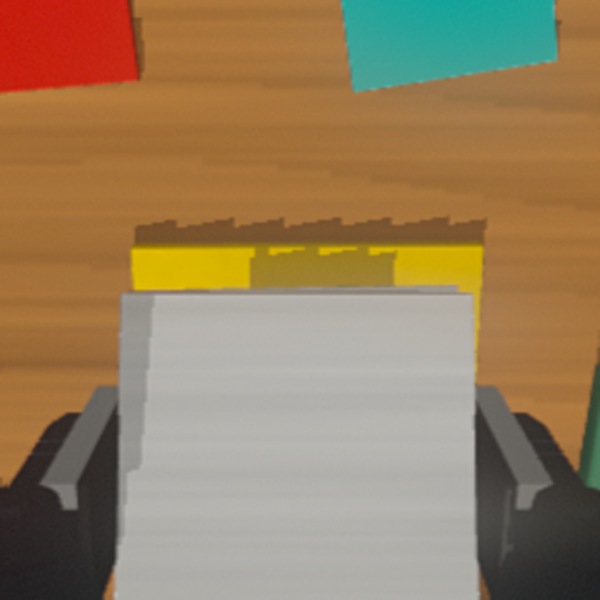

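```bash
python3 -m inch '[[1,0,0,-0.03,0],[1,0,0,-0.06,0],[1,-0.01,0.01,-0.08,0],[1,-0.02,0.035,-0.08,0],[1,-0.03,0.07,-0.08,-2.1]]' 60
python3 -m inch '[[1,-0.012,0.035,0,0],[1,-0.024,0.07,0,0],[1,-0.036,0.105,0,0],[1,-0.048,0.14,0,0],[1,-0.06,0.175,0,0]]'
python3 -m inch '[[1,-0.004,0.035,0,0],[1,-0.008,0.07,0,0],[1,-0.012,0.105,0,0],[1,-0.016,0.135,0,0],[1,-0.016,0.15,0,0]]'
python3 -m inch '[[1,0,0,0,0],[1,0,0,0,0]]'
python3 - <<'E'
from h import *
p=shot('wrist','w_h2');w=cloud(p);s=ctrl.get_state();Rm=R.from_quat(s["tcp_rot"]).as_matrix();print(s["eef_pos"],Rm[:2,1],s["qpos"][[0,5]])
T=(w-s["eef_pos"])@np.array([-Rm[:,0],Rm[:,1],-Rm[:,2]]).T   # x fwd, y left, z up
np.save("T_h2.npy",T)
px=p["pixels"].astype(int)
m=(abs(T[...,0])<.045)&(abs(T[...,1])<.0285)&(T[...,2]>-.02)&(T[...,2]<.05)&(px.min(-1)>90)
P=T[m]
for _ in range(4):
    c=P.mean(0);n=np.linalg.svd(P-c,full_matrices=False)[2][2];n*=np.sign(n[2]);P=P[abs((P-c)@n)<.0015]
th=np.arctan2(-n[0],n[2]);print(n.round(3),np.degrees(th),"z at x=0",c[2]+n[0]*c[0]/n[2])
x=np.array([n[2],0,-n[0]])
for ya in (-.024,-.016,-.008,0,.008,.016,.024):
    q=P[abs(P[:,1]-ya)<.002]; i=q[:,0].argmin();print(ya,"edge -x",q[i].round(4),"t",(q[i]@x).round(4))
im=cv2.imread('pics/w_h2.png');cv2.imwrite('pics/h2.png',im[100:400,130:430])
E
```

```text
time: 11.63
eef_pos: [0.5398, -0.2897, 0.181]
tcp_rot: [-0.017, 1.0, -0.001, 0.001]
contact_force: [0.0, 1.1, -2.4]
opening: 0.69
finger_force: 70.9
time: 12.05
eef_pos: [0.592, -0.1089, 0.178]
tcp_rot: [-0.018, 1.0, 0.001, -0.002]
contact_force: [-0.4, 0.6, -1.3]
opening: 0.687
finger_force: 70.9
time: 12.47
eef_pos: [0.6022, 0.043, 0.178]
tcp_rot: [-0.02, 1.0, 0.001, -0.002]
contact_force: [0.5, -0.3, -1.9]
opening: 0.685
finger_force: 70.9
time: 12.63
eef_pos: [0.6026, 0.0397, 0.1788]
tcp_rot: [-0.019, 1.0, -0.0, -0.001]
contact_force: [-0.1, -1.1, -0.9]
opening: 0.69
finger_force: 70.9
[0.60280055 0.03885678 0.17908408] [-0.03693551  0.99931752] [-0.10311576 -1.71050424]
[-0.36  -0.     0.933] 21.07243828600235 z at x=0 0.025443941474209718
-0.024 edge -x [-0.032  -0.0225  0.0139] t -0.0249
-0.016 edge -x [-0.0319 -0.0163  0.0135] t -0.0249
-0.008 edge -x [-0.032  -0.0082  0.0138] t -0.0249
0 edge -x [-0.0321 -0.0019  0.0139] t -0.0249
0.008 edge -x [-0.0321  0.0091  0.0138] t -0.025
0.016 edge -x [-0.0321  0.0162  0.0139] t -0.025
0.024 edge -x [-0.032   0.0248  0.0133] t -0.025
```

```bash
python3 -m inch '[[1,-0.002,-0.001,0.03,0],[1,-0.004,-0.001,0.06,0],[1,-0.0054,-0.001,0.085,0],[1,-0.0054,-0.001,0.0967,0],[1,-0.0054,-0.001,0.0967,0]]'
python3 -m inch '[[1,-0.002,0,0.0045,0],[1,-0.0042,0,0.0091,0],[1,-0.006,0,0.013,0],[1,-0.0076,0,0.0163,0],[1,-0.0076,0,0.0163,0]]'
```

```text
time: 13.1
eef_pos: [0.606, 0.0372, 0.0794]
tcp_rot: [-0.017, 1.0, 0.0, -0.004]
contact_force: [-0.7, -0.2, -2.6]
opening: 0.687
finger_force: 70.8
time: 13.52
eef_pos: [0.6168, 0.0388, 0.0673]
tcp_rot: [-0.018, 1.0, -0.0, 0.0]
contact_force: [-0.2, -0.1, -2.4]
opening: 0.686
finger_force: 70.8
```

```bash
python3 -m inch '[[1,-0.001,0,0.002,0],[1,-0.0021,0,0.0045,0],[1,-0.0021,0,0.0045,0],[1,-0.0021,0,0.0045,0]]'
python3 -c "
from h import *
p=shot('wrist','w_i');s=ctrl.get_state();print(s['eef_pos'],s['contact_force'])
cv2.imwrite('pics/i.png',cv2.resize(cv2.imread('pics/w_i.png')[120:420,130:430],(600,600)))"
```

```text
time: 13.85
eef_pos: [0.6182, 0.039, 0.0628]
tcp_rot: [-0.018, 1.0, 0.0, -0.001]
contact_force: [-4.1, -0.5, -0.2]
opening: 0.687
finger_force: 72.8
[0.6181857  0.03905921 0.06274005] [-3.99245494  0.03791081  0.73068863]
```

View pics/i.png

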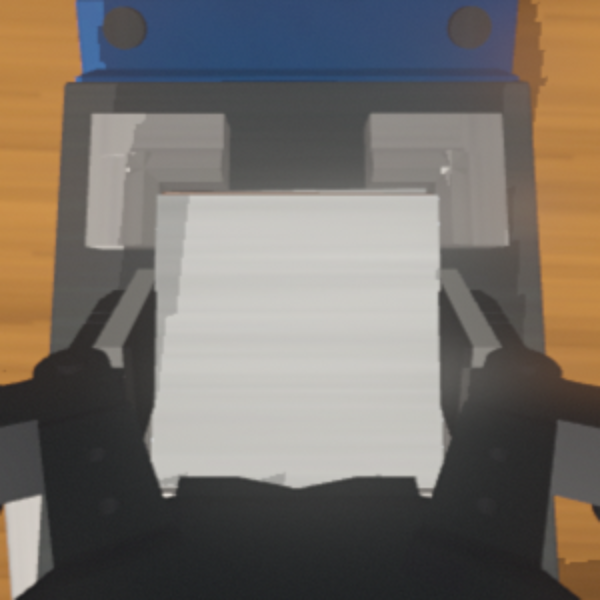

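```bash
python3 -m inch '[[1,0.0015,0,0,0],[1,0.0015,0,0,0],[0.1,0.0015,0,0,0],[0.1,0.0015,0,0,0],[0.1,0.0015,0,0,0]]'
python3 -m inch '[[0,0,0,0,0],[0,0,0,0,0],[0,0,0,-0.03,0],[0,0,0,-0.07,0],[0,0,0,-0.1,0]]'
python3 -m inch '[[0,0,0,-0.02,0],[0,0.02,0,-0.04,0],[0,0.02,0,-0.04,0]]'
cat > chk.py <<'E'
from h import *
import sys
p=shot('wrist',sys.argv[1]);W=cloud(p);s=ctrl.get_state();print(s["eef_pos"]);np.savez(sys.argv[1]+".npz",w=W,pix=p["pixels"])
o=np.array([float(a) for a in sys.argv[2:5]]);yaw=np.radians(float(sys.argv[5]));b=np.radians(25)
ex=np.array([np.cos(b)*np.cos(yaw),np.cos(b)*np.sin(yaw),np.sin(b)]);ey=np.array([-np.sin(yaw),np.cos(yaw),0]);ez=np.cross(ex,ey)
L=(W-o)@np.array([ex,ey,ez]).T*1000
np.save(sys.argv[1]+"_L.npy",L)
g=(np.abs(L[...,0])<60)&(np.abs(L[...,1])<60)&(L[...,2]>-8)&(L[...,2]<45)
M=[[None]*13 for _ in range(13)]
print("height map (rows x=+48..-48 step 8, cols y=-48..48)")
for i,x in enumerate(range(48,-49,-8)):
    print(x,[ (lambda q: int(round(np.median(q))) if len(q)>2 else None)(L[...,2][g&(abs(L[...,0]-x)<2)&(abs(L[...,1]-y)<2)]) for y in range(-48,49,8)])
E
python3 chk.py sqchk 0.6228 0.0385 0.066 2.1
```

```text
time: 14.32
eef_pos: [0.6179, 0.0388, 0.0635]
tcp_rot: [-0.018, 1.0, -0.0, 0.001]
contact_force: [0.6, -0.3, 0.2]
opening: 0.901
finger_force: 0.0
time: 14.73
eef_pos: [0.6173, 0.0389, 0.1647]
tcp_rot: [-0.018, 1.0, -0.0, 0.0]
contact_force: [1.2, -0.7, 0.2]
opening: 1.0
finger_force: 0.0
time: 14.98
eef_pos: [0.5981, 0.0381, 0.2085]
tcp_rot: [-0.018, 1.0, -0.001, 0.004]
contact_force: [0.4, 0.0, 0.8]
opening: 1.001
finger_force: 0.0
[0.59800751 0.03809419 0.20597372]
height map (rows x=+48..-48 step 8, cols y=-48..48)
48 [1, 1, 1, 1, 1, 1, 1, 1, 1, 1, 1, 1, 1]
40 [2, 15, 15, 15, 8, 1, 1, 1, 1, 15, 15, 15, 15]
32 [7, 15, 18, 17, 9, 1, 1, 1, 1, 18, 18, 16, 15]
24 [2, 15, 17, 16, 16, 16, 16, 16, 16, 16, 16, 15, 15]
16 [1, 15, 16, 16, 16, 16, 16, 16, 16, 16, 7, 15, 12]
8 [1, 1, 1, 16, 16, 16, 16, 16, 16, 16, 2, 1, 1]
0 [1, 2, 1, 16, 16, 16, 17, 16, 16, 16, 1, 1, 1]
-8 [1, 1, 2, 16, 16, 16, 16, 17, 16, 16, 2, 1, 2]
-16 [1, 1, 2, 17, 16, 16, 16, 16, 16, 16, 1, 1, 1]
-24 [8, 15, 17, 16, 16, 16, 16, 16, 17, 16, 16, 15, 14]
-32 [14, 15, 16, 16, 16, 16, 16, 16, 16, 16, 15, 15, 15]
-40 [14, 15, 16, 16, 2, 1, 1, 1, 2, 16, 16, 15, 15]
-48 [14, 14, 15, 14, 2, 1, 1, 1, 1, 15, 14, 15, 14]
```

```bash
python3 -m inch '[[0,0.0125,0.0405,-0.005,0],[0,0.025,0.081,-0.01,0],[0,0.0375,0.1215,-0.015,0],[0,0.05,0.162,-0.02,0],[0,0.0625,0.2,-0.025,0]]'
python3 -m inch '[[0,0.0125,0.04,-0.005,0],[0,0.025,0.0834,-0.005,0],[0,0.025,0.0834,-0.005,0],[0,0.025,0.0834,-0.005,0]]'
python3 - <<'E'
from h import *
p=shot('wrist','w_d');W=cloud(p);s=ctrl.get_state();print(s["eef_pos"],s["qpos"].round(2));np.savez("wd.npz",w=W,pix=p["pixels"])
for q in ("disc","rack"):
    for f in (ctrl.spot_in,ctrl.tip_of): print(q,[(np.round(r["at"]),round(r["score"],2),at(p,r["at"],W).round(4)) for r in f(q,p)[:2]])
E
```

```text
time: 15.45
eef_pos: [0.5271, 0.2347, 0.2258]
tcp_rot: [-0.018, 1.0, -0.0, -0.001]
contact_force: [0.6, 0.0, -0.3]
opening: 1.0
finger_force: 0.0
time: 15.78
eef_pos: [0.4987, 0.3177, 0.2307]
tcp_rot: [-0.021, 1.0, -0.0, -0.001]
contact_force: [0.3, -0.1, -0.8]
opening: 0.998
finger_force: 0.0
[0.49946497 0.31618319 0.23071591] [ 0.39  0.11  1.79 -0.    1.25 -1.22]
disc []
disc [(array([310., 200.]), 0.79, array([0.5019, 0.3482, 0.0741]))]
rack [(array([275., 183.]), 0.91, array([0.4902, 0.3137, 0.0574]))]
rack [(array([286., 183.]), 0.7, array([0.4881, 0.3244, 0.0694])), (array([ 56., 264.]), 0.33, array([0.5858, 0.0852, 0.0638]))]
```

View pics/w_d.png

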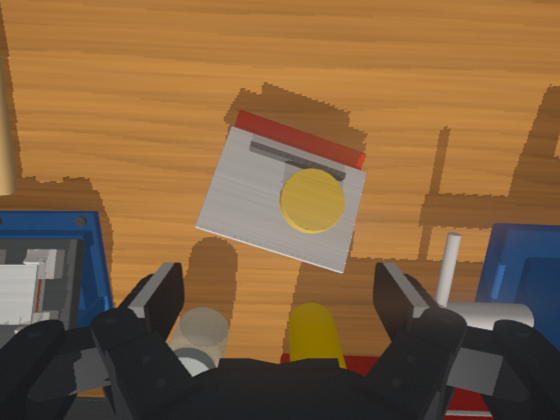

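```bash
python3 - <<'E'
from h import *
d=np.load("wd.npz");W=d["w"];px=d["pix"].astype(int)
m=(abs(W[...,0]-.5)<.12)&(abs(W[...,1]-.335)<.12)&(W[...,2]>.02)&(W[...,2]<.14)
yel=m&(px[...,0]-px[...,2]>70)&(px[...,1]>110)&(abs(W[...,0]-.5)<.06)&(W[...,2]>.045)
bed=m&(px.min(-1)>120)&(px.max(-1)-px.min(-1)<30)
def plane(P,k=6,t=.0015):
    c=np.median(P,0)
    for _ in range(k):
        c=P.mean(0);n=np.linalg.svd(P-c,full_matrices=False)[2][2];n*=np.sign(n[2]);e=abs((P-c)@n);P=P[e<max(t,np.percentile(e,80)*1.0 if _<3 else t)]
    return c,n,P
cb,nb,B=plane(W[bed]);print("bed",len(B),cb.round(4),nb.round(3),np.degrees(np.arccos(nb[2])),"yaw",np.degrees(np.arctan2(-nb[1],-nb[0])))
cd,nd,D=plane(W[yel]);print("disc",len(D),cd.round(4),nd.round(3),np.degrees(np.arccos(nd[2])),"h",(cd-cb)@nb)
n=nb;y=np.cross([0,0,1],-n*[1,1,0]*-1);y=np.cross(n,[0,0,1]);y/=np.linalg.norm(y);y*=np.sign(y[1]);x=np.cross(y,n)
ab=np.stack([(D-cb)@x,(D-cb)@y],-1)*1000
(cx,cy),r=cv2.minEnclosingCircle(ab.astype(np.float32));print("r",r,np.ptp(ab,axis=0))
mid=(np.percentile(ab,.5,axis=0)+np.percentile(ab,99.5,axis=0))/2
top=cb+x*mid[0]/1000+y*mid[1]/1000+n*((cd-cb)@n);print("disc top centre",top,"mid centre",top-n*.007,"x",x.round(3),"y",y.round(3),"yaw",np.degrees(np.arctan2(-y[0],y[1])))
E=W[bed];r=cv2.minAreaRect((np.stack([(E-cb)@x,(E-cb)@y],-1)*1000).astype(np.float32));print(r, "disc in bed",mid)
E
```

```text
bed 10772 [0.5082 0.3133 0.0673] [-0.48   0.141  0.866] 30.034653823522287 yaw -16.391669638021355
disc 2861 [0.5012 0.3511 0.0733] [-0.475  0.137  0.869] 29.612137869249434 h 0.01393047852613342
r 31.729894638061523 [63.28134281 62.87649397]
disc top centre [0.50115369 0.3510202  0.07328297] mid centre [0.50451495 0.35003146 0.06722291] x [ 0.831 -0.244  0.501] y [ 0.282  0.959 -0.   ] yaw -16.391669638021355
((-9.02981185913086, 10.060111999511719), (109.87229919433594, 149.7709197998047), 0.08875064551830292) disc in bed [-12.04377376  34.22065515]
```

```bash
python3 -m inch '[[0,-0.0025,0.02,0.02,18.5],[0,-0.0025,0.0348,0.055,18.5],[0,-0.0025,0.0348,0.09,18.5],[0,-0.0025,0.0348,0.12,18.5],[0,-0.0025,0.0348,0.125,18.5]]' 40
python3 -m inch '[[0,0,0,0,0],[0,0,0,0,0]]'
python3 -c "
from h import *
s=ctrl.get_state();print(s['eef_pos'],R.from_quat(s['tcp_rot']).as_matrix()[:,1],s['contact_force'])"
```

```text
time: 16.45
eef_pos: [0.4981, 0.3474, 0.1005]
tcp_rot: [0.144, 0.99, -0.003, -0.005]
contact_force: [-1.2, -0.6, -1.0]
opening: 0.998
finger_force: 0.0
time: 16.62
eef_pos: [0.5027, 0.35, 0.1088]
tcp_rot: [0.143, 0.99, 0.0, 0.001]
contact_force: [-0.4, 0.4, 0.9]
opening: 0.999
finger_force: 0.0
[0.50265308 0.35000904 0.10877765] [0.28354095 0.95895961 0.00099516] [-0.43170203  0.43059538  0.88442372]
```

```bash
python3 -m inch '[[0,0,0,0.02,0],[0,0,0,0.035,0],[0,0,0,0.045,0],[0,0,0,0.049,0],[0,0,0,0.049,0]]'
python3 -m inch '[[0,0,0,0,0],[1,0,0,0,0],[1,0,0,0,0],[1,0,0,0,0],[1,0,0,0,0]]'
python3 -m inch '[[1,0,0,0,0],[1,0,0,0,0],[1,0,0,0,0]]'
```

```text
time: 17.03
eef_pos: [0.5019, 0.3505, 0.0592]
tcp_rot: [0.143, 0.99, 0.0, 0.0]
contact_force: [-0.2, -0.0, -0.0]
opening: 1.003
finger_force: 0.0
time: 17.45
eef_pos: [0.5024, 0.3511, 0.0604]
tcp_rot: [0.143, 0.99, 0.001, 0.001]
contact_force: [-2.0, -1.2, 6.5]
opening: 0.723
finger_force: 43.6
time: 17.7
eef_pos: [0.5024, 0.3511, 0.0604]
tcp_rot: [0.143, 0.99, 0.001, 0.001]
contact_force: [-0.5, -1.4, 5.8]
opening: 0.726
finger_force: 43.6
```

```bash
python3 -m inch '[[0,0,0,0,0],[0,0,0,0,0],[0,0,0,0.004,0],[0,0,0,0.004,0],[0,0,0,0.004,0]]'
python3 -m inch '[[1,0,0,0,0],[1,0,0,0,0],[1,0,0,0,0],[1,0,0,0,0],[1,0,0,0,0]]' 60
python3 -m inch '[[1,0,0,0,0],[1,0,0,-0.01,0],[1,0,0,-0.03,0],[1,0,0,-0.06,0],[1,0,0,-0.09,0]]'
python3 -m inch '[[1,0,0,-0.03,0],[1,0,0,-0.03,0],[1,0,0,-0.03,0]]'
python3 - <<'E'
from h import *
p=shot('wrist','w_dh');w=cloud(p);s=ctrl.get_state();Rm=R.from_quat(s["tcp_rot"]).as_matrix();print(s["eef_pos"],s["qpos"].round(2))
T=(w-s["eef_pos"])@np.array([-Rm[:,0],Rm[:,1],-Rm[:,2]]).T
px=p["pixels"].astype(int)
m=(abs(T[...,0])<.045)&(abs(T[...,1])<.04)&(T[...,2]>-.03)&(T[...,2]<.05)&(px[...,0]-px[...,2]>50)&(px[...,1]>90)
P=T[m];print(len(P))
for _ in range(4):
    c=P.mean(0);n=np.linalg.svd(P-c,full_matrices=False)[2][2];n*=np.sign(n[2]);P=P[abs((P-c)@n)<.0015]
print(n.round(3),np.degrees(np.arctan2(-n[0],n[2])),"z at x=0",c[2]+n[0]*c[0]/n[2],len(P))
x=np.array([n[2],0,-n[0]]);e=np.stack([P@x,P[:,1]],-1)
(a,b),r=cv2.minEnclosingCircle((e*1000).astype(np.float32));i=e[:,0].argmin()
edge=P[i];ctr=edge+.032*x-.007*n;print(a,b,r,"edge",edge.round(4),"mid centre rel TCP",ctr.round(4))
E
```

```text
time: 18.12
eef_pos: [0.5008, 0.3502, 0.0536]
tcp_rot: [0.143, 0.99, -0.0, -0.001]
contact_force: [0.0, -0.4, -0.3]
opening: 1.0
finger_force: 0.0
time: 18.53
eef_pos: [0.5018, 0.3508, 0.0553]
tcp_rot: [0.143, 0.99, 0.0, 0.0]
contact_force: [-1.1, -0.6, 4.7]
opening: 0.719
finger_force: 67.0
time: 18.95
eef_pos: [0.4998, 0.3495, 0.1432]
tcp_rot: [0.143, 0.99, -0.001, -0.002]
contact_force: [0.8, 0.3, -2.6]
opening: 0.722
finger_force: 65.7
time: 19.2
eef_pos: [0.5023, 0.3508, 0.1764]
tcp_rot: [0.143, 0.99, 0.001, 0.002]
contact_force: [0.3, -0.1, -2.6]
opening: 0.722
finger_force: 65.8
[0.50092336 0.35015597 0.17385412] [ 0.44  0.2   1.79 -0.    1.15 -0.84]
16524
[-0.503 -0.003  0.864] 30.230766583543907 z at x=0 0.020403628483675194 16161
9.094465255737305 4.045096397399902 35.62769317626953 edge [-0.0265  0.0007  0.0037] mid centre rel TCP [0.0046 0.0007 0.0138]
```

```bash
python3 -m inch '[[1,-0.012,-0.02,-0.01,0],[1,-0.029,-0.05,-0.016,0],[1,-0.047,-0.08,-0.016,0],[1,-0.064,-0.11,-0.016,0],[1,-0.082,-0.14,-0.016,0]]'
python3 -m inch '[[1,-0.017,-0.03,0,0],[1,-0.035,-0.06,0,0],[1,-0.052,-0.09,0,0],[1,-0.07,-0.12,0,0],[1,-0.087,-0.15,0,0]]'
python3 -m inch '[[1,-0.017,-0.03,0,-7],[1,-0.03,-0.053,0,-13.8],[1,-0.039,-0.066,0,-13.8],[1,-0.039,-0.066,0,-13.8],[1,-0.039,-0.066,0,-13.8]]'
python3 -m inch '[[1,0,0,0,0],[1,0,0,0,0],[1,0,0,0,0],[1,0,0,0,0]]'
python3 chk.py rdchk 0.619 -0.2005 0.066 -2.6
python3 - <<'E'
from h import *
d=np.load("rdchk.npz");W=d["w"];px=d["pix"].astype(int);L=np.load("rdchk_L.npy")
g=(abs(L[...,0])<58)&(abs(L[...,1])<58)&(L[...,2]>-4)&(L[...,2]<25)
w=g&(L[...,2]>11)&(px.min(-1)>100);ab=L[w][:,:2]
print(len(ab),np.percentile(ab,[.5,99.5],axis=0),"h",np.percentile(L[w][:,2],[5,50,95]),"floor",np.median(L[g&(np.hypot(L[...,0],L[...,1])<28)][:,2]))
f=lambda q:np.abs(np.hypot(*(ab[O]-q).T).max())
from scipy.optimize import least_squares
# outer edge: max radius per angular bin, inner: min radius
an=np.degrees(np.arctan2(ab[:,1],ab[:,0]));rr=np.hypot(*ab.T);out=[];inn=[]
for a in range(-180,180,6):
    k=(an>=a)&(an<a+6)
    if k.sum()>15: out.append(ab[k][rr[k].argsort()[-3]]);inn.append(ab[k][rr[k].argsort()[2]])
for e,n in((out,"out"),(inn,"in")):
    e=np.array(e);s=least_squares(lambda q:np.hypot(*(e-q[:2]).T)-q[2],[0,0,45],loss="soft_l1");print(n,len(e),s.x.round(2),s.cost.round(1))
gf=(W[...,2]>.007)&(W[...,2]<.017)&(abs(W[...,0]-.62)<.1)&(abs(W[...,1]+.2)<.085)&(px[...,1]>px[...,0]+12)
print(cv2.minAreaRect((W[gf][:,:2]*1000).astype(np.float32)),gf.sum())
E
```

```text
time: 19.67
eef_pos: [0.5387, 0.1914, 0.1871]
tcp_rot: [0.142, 0.99, -0.001, -0.003]
contact_force: [0.8, -0.3, -2.3]
opening: 0.72
finger_force: 66.0
time: 20.08
eef_pos: [0.5799, 0.023, 0.1869]
tcp_rot: [0.143, 0.99, -0.0, -0.003]
contact_force: [0.5, -0.2, -1.6]
opening: 0.72
finger_force: 66.0
time: 20.5
eef_pos: [0.5994, -0.0497, 0.1882]
tcp_rot: [0.025, 1.0, 0.001, -0.002]
contact_force: [-0.8, 0.3, -2.6]
opening: 0.722
finger_force: 66.0
time: 20.83
eef_pos: [0.6003, -0.0486, 0.1905]
tcp_rot: [0.022, 1.0, 0.0, -0.0]
contact_force: [1.0, -0.0, -1.8]
opening: 0.721
finger_force: 66.0
[ 0.60032682 -0.04880207  0.19062429]
height map (rows x=+48..-48 step 8, cols y=-48..48)
48 [1, 1, 1, 1, 15, 14, 14, 14, 1, 1, 1, 1, 1]
40 [1, 1, 14, 15, 15, 16, 16, 15, 14, 14, 2, 1, 1]
32 [1, 14, 15, 17, 17, 6, 2, 16, 18, 16, 14, 1, 1]
24 [1, None, 16, 11, 1, 1, 1, 1, 1, 17, 15, 1, 1]
16 [1, 1, 1, 1, 1, 1, 1, 1, 1, 1, 1, 1, 1]
8 [1, 1, 1, 1, 1, 1, 1, 1, 1, 1, 1, 0, 1]
0 [1, 1, 1, 1, 1, 1, 1, 1, 1, 1, 1, 1, 1]
-8 [1, 1, 1, 1, 1, 1, 1, 1, 1, 1, 1, 1, 1]
-16 [1, 1, 1, 1, 1, 1, 1, 1, 1, 1, 1, 1, 1]
-24 [1, None, 17, 10, 1, 1, 1, 1, 1, 17, 15, 1, 1]
-32 [None, None, 14, 16, 16, 7, 2, 7, 18, 16, 14, 1, 1]
-40 [1, 1, None, 14, 15, 16, 17, 16, 14, 14, 1, 1, 1]
-48 [1, 1, 1, None, 14, 14, 15, 14, 1, 0, 1, 1, 1]
3854 [[-48.44976001 -38.60624337]
 [ 48.57686455  38.91809325]] h [13.00387902 15.04403475 18.52960031] floor 0.9490155093153931
out 40 [-0.05 -0.23 49.28] 2.5
in 40 [-2.000e-02  4.100e-01  3.394e+01] 1.5
((604.48876953125, -200.01319885253906), (129.9668731689453, 122.24896240234375), 87.49980163574219) 3740
```

```bash
python3 -m inch '[[1,-0.001,-0.035,0,0],[1,-0.002,-0.07,0,0],[1,-0.003,-0.105,0,0],[1,-0.005,-0.14,0.01,0],[1,-0.0052,-0.1514,0.03,0]]'
python3 -m inch '[[1,0,0,0.03,0],[1,0,0,0.055,0],[1,0,0,0.069,0],[1,0,0,0.074,0],[1,0,0,0.074,0]]'
python3 -m inch '[[1,0,0,0,0],[1,0,0,0,0],[1,0,0,0,0]]'
python3 -c "
from h import *
s=ctrl.get_state();print(s['eef_pos'],s['contact_force'])"
```

```text
time: 21.3
eef_pos: [0.6009, -0.2065, 0.1644]
tcp_rot: [0.024, 1.0, -0.003, 0.004]
contact_force: [0.0, -0.3, -1.0]
opening: 0.722
finger_force: 66.3
time: 21.72
eef_pos: [0.5981, -0.2004, 0.0851]
tcp_rot: [0.022, 1.0, 0.001, -0.001]
contact_force: [-0.3, 0.0, -2.3]
opening: 0.723
finger_force: 66.2
time: 21.97
eef_pos: [0.6001, -0.2016, 0.0888]
tcp_rot: [0.022, 1.0, -0.001, 0.002]
contact_force: [-1.0, -0.4, -1.1]
opening: 0.722
finger_force: 66.2
[ 0.60011177 -0.2016293   0.08879769] [-1.02008339 -0.40438011 -1.11078284]
```

```bash
python3 -m inch '[[1,-0.003,0.0004,0.006,0],[1,-0.006,0.0004,0.012,0],[1,-0.009,0.0004,0.018,0],[1,-0.0112,0.0004,0.0236,0],[1,-0.0112,0.0004,0.0236,0]]'
python3 -m inch '[[1,0,0,0,0],[1,0,0,0,0]]'
python3 -m inch '[[1,-0.0006,0,0.0015,0],[1,-0.0006,0,0.0015,0]]'
```

```text
time: 22.38
eef_pos: [0.6107, -0.2012, 0.0623]
tcp_rot: [0.023, 1.0, 0.0, 0.0]
contact_force: [1.9, 0.6, 0.4]
opening: 0.726
finger_force: 66.7
time: 22.55
eef_pos: [0.6105, -0.2012, 0.0629]
tcp_rot: [0.023, 1.0, 0.0, 0.001]
contact_force: [4.0, 1.1, -2.3]
opening: 0.722
finger_force: 66.5
time: 22.72
eef_pos: [0.6109, -0.2013, 0.0622]
tcp_rot: [0.023, 1.0, 0.0, 0.0]
contact_force: [-0.2, 1.8, 2.7]
opening: 0.722
finger_force: 66.6
```

Contact near home (about 3 mm above). Release, rise and check.

```bash
python3 -m inch '[[0.1,0,0,0,0],[0.1,0,0,0,0],[0,0,0,0,0],[0,0,0,0,0],[0,0,0,0,0]]'
python3 -m inch '[[0,0,0,-0.03,0],[0,0,0,-0.07,0],[0,0.01,0,-0.11,0],[0,0.02,0,-0.14,0],[0,0.02,0,-0.14,0]]'
python3 -m inch '[[0,0,0,0,0],[0,0,0,0,0],[0,0,0,0,0]]'
python3 chk.py rd2 0.619 -0.2005 0.067 -2.6
python3 - <<'E'
from h import *
p=shot('scene','end')
cv2.imwrite('pics/end_c.png',cv2.resize(p["pixels"][150:300,130:450,::-1],(800,375),interpolation=cv2.INTER_CUBIC))
E
```

```text
time: 23.13
eef_pos: [0.6103, -0.2015, 0.0612]
tcp_rot: [0.023, 1.0, -0.0, -0.0]
contact_force: [1.0, -0.4, 0.1]
opening: 1.0
finger_force: 0.0
time: 23.55
eef_pos: [0.5933, -0.2024, 0.2108]
tcp_rot: [0.023, 1.0, -0.003, 0.006]
contact_force: [1.7, -0.6, 0.9]
opening: 1.0
finger_force: 0.0
time: 23.8
eef_pos: [0.5896, -0.1999, 0.199]
tcp_rot: [0.023, 1.0, 0.001, -0.002]
contact_force: [0.6, -0.4, 0.0]
opening: 1.003
finger_force: 0.0
[ 0.58957263 -0.19991677  0.19873755]
height map (rows x=+48..-48 step 8, cols y=-48..48)
48 [0, 0, 0, 0, 0, 6, 14, 1, 0, 0, 0, 0, -1]
40 [0, 0, 0, 13, 13, 14, 14, 14, 13, 13, 0, 0, 0]
32 [0, 0, 14, 16, 17, 13, 0, 13, 17, 14, 13, 0, 0]
24 [0, 0, 15, 15, 14, 14, 14, 14, 13, 16, 15, 0, 0]
16 [0, 0, 0, 14, 14, 14, 14, 14, 14, 13, 0, 0, 0]
8 [0, 0, 1, 14, 14, 14, 14, 14, 14, 14, 0, 0, 0]
0 [0, 0, 13, 14, 14, 14, 14, 14, 14, 14, 0, 0, 0]
-8 [0, 0, 14, 14, 14, 14, 14, 14, 14, 14, 0, 0, 0]
-16 [0, 0, 0, 14, 14, 14, 14, 14, 14, 14, 0, 0, 0]
-24 [0, 0, 16, 14, 14, 14, 14, 14, 14, 14, 16, 0, 0]
-32 [0, 13, 13, 16, 16, 14, 14, 14, 16, 15, 13, 0, 0]
-40 [-1, 0, 0, 14, 14, 16, 16, 15, 13, 13, 0, 0, 0]
-48 [0, 0, 0, 0, 14, 13, 13, 13, 13, 0, 0, 0, 0]
```

View pics/end_c.png

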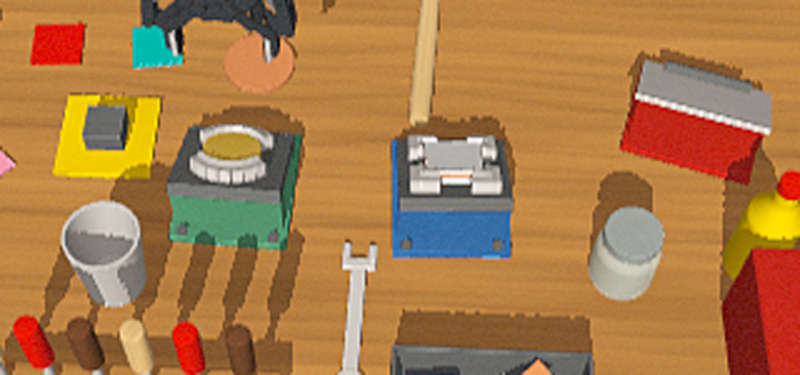

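The closing picture shows the disc in the green die at (230,147) and the sheets in the blue die at (455,155). The riser and rack are empty, and the other things are where they were. The height maps read 14 mm for the disc and 15 mm for the sheets, so both are fully home.

```bash
python3 -c "
from plant import ctrl
print(ctrl.sign_off())"
```

```text
the job is handed in; nothing more can be done
None
```

The three squared sheets are in the blue die and the brass disc is in the green die; the camera's depth readings show both fully home and flat, everything is let go, and the job was handed in at about 24 s.

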